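# Hold the sample shuttle out at its index clip

## Task

On the small sample shuttle on the bench, slide the clear guard fully open by its little post, to the left as seen from the robot. Then take the black knob under it and pull the spring-loaded slide out towards the robot until its pointer points into the gap between the two prongs of the index clip, so that a colleague can load vials; finish while still gripping the knob and holding the slide there, because it springs back when let go. Leave the bottle, pot and tin beside the unit alone.

Things in the scene. Friction and masses are not known exactly. Their poses are not given: they have to be found in the camera images.
- shuttle_unit: fixed sample shuttle: aluminium base plate (230 x 140 x 12 mm, x from -130 to +100, y from -70 to +70), and at its rear a white housing 50 mm deep (x from +50 to +100), 280 mm wide (y from -75 to +205) and 85 mm high, carrying two guard tracks to 90 mm height with end stops to 99 mm. Origin at the underside on the bench, 130 mm behind the base's front edge; x points away from the robot, y to its left, z up
- guard (a joint): travel in m of the clear guard along the unit's +y: 0 shut (over the knob), 0.13 fully open at its stop, stays where it is left, friction about 2 N. The guard is a clear plate with aluminium edges, 124 mm wide in y, x from -49 to +97, its top 97 mm above the bench, with a clear front lip at x = -45 hanging down to 53 mm
- guard_grip (a point): centre of the upright black post on top of the guard, 16 mm thick with a 19 mm head, from 98 to 137 mm above the bench; this point lies at 120 mm height; x = 0, y = 0 of the unit when the guard is shut
- slide (a joint): travel in m of the spring-return slide along the unit's -x (towards the robot): 0 home, 0.10 end stop; the spring pulls it home with 3 N at 0 and 1 N more for every 10 mm
- slide_grip (a point): on the axis of the slide's upright round black knob, 22 mm thick, from 35 to 80 mm above the bench; this point lies at 64 mm height; x = -10, y = 0 of the unit at home; moves with the slide. The housing stands 49 mm behind the knob's surface at home
- pointer_tip (a point): tip of the slide's steel pointer, 3 mm wide, that sticks out sideways to the right (-y), x = -10, y = -50 of the unit at home, passing 2 mm beside the prongs of the clip, 27.5 mm above the bench; moves with the slide, always at the same x of the unit as the knob's axis
- index_clip: black clip on the scale bar at the right of the slide, 24 mm long, with two upright prongs 21 to 38 mm above the bench and 12 mm apart, at x = +-6 to +-9 of the clip; it stands still. Origin 18.5 mm above the bench, midway between the prongs; axes as the unit's. It is set somewhere 35 to 75 mm in front of the pointer's home place
- pc_tower: tall black computer tower, fixed, always in the same place between the arm's start and the unit: 360 mm high with small things on top to about 400 mm, from 0.49 m to 0.86 m in front of the robot and 0.25 to 0.46 m to its right (a monitor also stands behind the unit, from 0.74 m on); swing in with the arm drawn back in front of it. Origin under its centre
- amber_bottle: amber bottle with black cap, 52 mm thick, 105 mm high, loose, to the right of the unit; origin under its centre
- septa_pot: small white pot with orange screw lid, 40 mm thick, 42 mm high, loose, to the right of the unit; origin under its centre
- filter_tin: flat tin with green lid, 58 mm thick, 24 mm high, loose, to the left of the base plate; origin under its centre
Things that resemble listed ones, but are neither listed nor needed, are in the scene too. There is more than one size of the filter_tin; the one meant has the size given above. Of the things that look like the septa_pot, take the one that is farthest to the robot's left at the start.

How it is judged:
By the outcome, as a careful person would: the job done as asked, in the order asked, and still so for the second after the job is handed in, while the arm keeps its last pose, push and grip.
It also fails if it takes over 43 s, if anything falls off the work surface, if the arm or the gripper's body presses on something with over 40 N, if the wrist force passes 120 N, or if a joint passes its speed limit or range.

## Robot

A 7-joint arm with a two-finger parallel gripper is mounted at the origin on a cart in front of the work surface, level with it; the furniture and walls round the work are solid. World frame = base frame: x ahead of the robot, y to its left, z up, the work surface at z = 0. Lengths are in m, angles in rad, forces in N, time in s.
With the tool pointing down it reaches from about 0.425 to 0.925 m from the base axis. Payload 6.8 kg.
Tool frame: the origin (TCP) lies at the very end of the fingers, on their centre line; the grasp point (between the pads) lies 19 mm behind it; z points along the fingers, y is the line along which they close (so a half turn about z gives the same grasp; the last joint's range is limited). The gripper opens to 85 mm and grips with 20 to 120 N. Pads are 22 mm wide; open, the fingers measure 114 mm over their backs; the gripper's body (76 mm by 85 mm) begins 54 mm behind the grasp point. The pads swing forward as they close: fully open they stand 13 mm farther back than shut.
Start: joints at [1.203, 0.477, 0.022, 1.555, -0.011, 1.109, -0.083], TCP at [0.173, -0.652, 0.231] pointing down, gripper open.
Joint ranges: [-2.96, 2.96], [-0.34, 2.1], [-1.41, 1.46], [0.24, 2.44], [-1.37, 4.51], [0.17, 1.92], [-2.96, 2.96]. Speed limits (rad/s): [2.39, 2.39, 3.14, 3.14, 3.14, 3.14, 3.14].

## Interface

Orientations are given as a rotation vector (axis times angle).
In Python, from bench import get_obs, viewer, r gives the robot as it stands. The module is installed in compiled form; this text tells all that it offers.
- The arm moves only by the tool play_rows, never from a script. Its argument "commands" is a list that holds one entry, the list of rows, each a list of 5 numbers: the gripper's target within -1 to 1 (shut at 1, half-way at 0, fully open at -1), then the shift along the tool's x, y, z scaled (see below), then the turn about the tool's z scaled (see below). A call has 1 to 12 rows; each row is the pose to reach, as a shift and turn from the pose commanded when the call began, along the tool's axes at that moment; what a row does not reach only later rows make up. The controller multiplies each number of a shift by 0.2 m and each number of a turn by pi/2 rad. A row lasts 1/12 s, in which the tool goes at most 41.7 mm and 7.16 degrees, less where a joint would pass 70% of its speed; a pose out of reach is approached as far as the arm can. A call with a number of a shift or a turn outside -1 to 1 is refused whole. A call with a gripper value outside its range is refused whole. The fingers move at their own pace and stop on an object; "grip_force" is the grip in N (left out, the last holds). Time passes only in rows, so rows that repeat a pose let the fingers close. It gives the time, the measured TCP pose, the force, the opening and the grip force at its end, in the units of the state.
- get_obs(): the state, without advancing time (a new reading comes with each control period).
- viewer.grab_frame(name): name is "side" or "top" or "wrist"; returns a dict with "pixels" (384x512x3 uint8, red, green, blue), "fovy" (degrees; the focal length in pixels is half the picture's height over the tangent of half this angle, whatever the lens; pixels are square), "cx", "cy" (the principal point, pixels), "world_to_cam" (4x4, takes a point from world to camera coordinates); the wrist camera has in their place "hand_eye" (4x4, takes a point from camera to tool coordinates, whose origin is the TCP and whose axes are the flange's). Camera axes: x right, y up, looking along -z (the intrinsics and any distortion apply to the point x, -y, -z); pixel columns grow to the right and rows downward; lengths in m; the calibration is good to about 2 mm. A picture is of the moment at which its call begins: read the wrist's pose just before it. There is no depth.
- r.hand_in(): hands the job in; it is judged then, once.
Trained networks look in a picture, given as the dict that the camera call returned (one of the last four; its "shot" number tells which), for a name from the list of things; names that differ only in an ending like _2 or _b are one class to them, and where a whole thing is asked for, a point or a joint stands for the part that bears it (a point fixed in the world has none). Each returns a list of dicts, best first, with "score" (0 to 1); they miss things now and then, are a little off and sometimes report something else, mostly with a low value. They report only what shows in the picture. A call takes as long as a camera call. They do not tell look-alikes from the thing itself.
- viewer.trace(picture, thing): "pixels" (384x512 bool, what is visible of it) and "rect" ([left, top, right, bottom] in pixels, round what is visible of it).
The state is a dict: "clock": time; "joints": joint angles; "qvel": joint speeds; "tau": joint torques, N m; "tcp_pos": TCP position; "orientation": TCP orientation; "contact_force": force on the tool from outside, world axes, zero at the start; "moment": the same for the moment, N m; "grip_width": finger opening in m; "gripper_force": force on a finger pad.
Only numpy, scipy, OpenCV 4.12 (cv2) and the standard library are available. Lean on these libraries where they do the work, as an engineer would, in place of code of your own. Each camera call takes 0.05 s, during which the arm holds its last target. There are 200 camera calls.

## Working session

There is one attempt and no reset: what is moved stays moved. The work goes in short steps, Python scripts to look and compute and a tool call to move; the robot and the scene stay as the last step left them, time stands still between calls to the robot, and variables do not carry over. Pictures are saved under pics/ and viewed, at most 10 in all, crops included, and the job is handed in when it is done.

Besides the shell and the picture viewer there is one more tool, called after "Emit:" as a command line: name --argument value ..., lists and objects as JSON in quotes. play_rows: Moves the arm, as the interface text tells. Shifts and turns lie within -1 to 1; 1 stands for 0.2 m of shift or pi/2 rad of turn. Its arguments: {"type":"object","properties":{"commands":{"type":"array","items":{"type":"array","items":{"type":"array","items":{"type":"number","minimum":-1,"maximum":1}}}},"grip_force":{"type":"number"}},"required":["commands"]}

```bash
mkdir -p pics; cat > h.py <<'E'
import numpy as np, cv2
from scipy.spatial.transform import Rotation as R
from bench import get_obs, viewer, r
def K(p):
    f=p["pixels"].shape[0]/2/np.tan(np.radians(p["fovy"])/2); return f
def ray(p,u,v,T=None):
    f=K(p); d=np.array([(u-p["cx"])/f,-(v-p["cy"])/f,-1])
    M=np.linalg.inv(p["world_to_cam"]) if T is None else T
    return M[:3,3],M[:3,:3]@d
def onz(p,u,v,z,T=None):
    o,d=ray(p,u,v,T); return o+d*(z-o[2])/d[2]
def proj(p,X):
    c=p["world_to_cam"]@np.append(X,1); f=K(p)
    return p["cx"]+f*c[0]/-c[2], p["cy"]-f*c[1]/-c[2]
E
python3 - <<'E'
from h import *
o=get_obs(); print(o)
for n in("side","top"):
    p=viewer.grab_frame(n); print(n,[k for k in p],p["fovy"],p["cx"],p["cy"],np.round(np.linalg.inv(p["world_to_cam"]),3).tolist())
    cv2.imwrite(f"pics/{n}0.png",cv2.resize(p["pixels"][:,:,::-1],(768,576)))
    for t in["shuttle_unit","guard","guard_grip","slide_grip","pointer_tip","index_clip","septa_pot","amber_bottle","filter_tin"]:
        for d in viewer.trace(p,t)[:3]:
            ys,xs=np.nonzero(d["pixels"]); print(t,round(d["score"],2),d["rect"],round(xs.mean(),1),round(ys.mean(),1))
E
```

```text
{'clock': 0.0, 'joints': array([ 1.20290416,  0.47781232,  0.02233831,  1.55649676, -0.01153526,
        1.10929919, -0.08310845]), 'qvel': array([-0.00025981,  0.0014648 , -0.0001332 ,  0.00062399,  0.00042251,
       -0.00026291, -0.00037906]), 'tau': array([ 4.94005362e-04, -5.96433985e+01,  1.60799235e+00, -2.81189543e+01,
        1.24898111e-02,  9.30912240e-03, -7.63472656e-06]), 'tcp_pos': array([ 0.17322888, -0.6517531 ,  0.23029837]), 'orientation': array([-3.11328705e+00, -4.06690949e-01,  5.53563743e-04]), 'contact_force': array([-0.02024632, -0.61633583, -0.65752185]), 'moment': array([ 0.0233026 ,  0.00359352, -0.05310419]), 'gripper_force': 0.0, 'grip_width': 0.08557847931140554}
side ['pixels', 'fovy', 'cx', 'cy', 'world_to_cam', 'shot'] 51.33436977452485 261.3800999076162 193.93760174413822 [[-0.58, 0.682, -0.446, 0.124], [-0.815, -0.494, 0.304, 0.294], [-0.013, 0.539, 0.842, 0.997], [0.0, 0.0, 0.0, 1.0]]
shuttle_unit 0.77 [140.7, 181.0, 276.8, 280.8] 215.1 229.9
guard 0.88 [185.0, 177.3, 257.6, 248.7] 222.6 214.0
guard_grip 0.59 [189.0, 184.0, 254.6, 250.3] 223.0 213
[... 328 characters left out ...]
9.4] 159.6 281.8
filter_tin 0.74 [185.7, 253.6, 201.1, 270.5] 192.6 260.9
top ['pixels', 'fovy', 'cx', 'cy', 'world_to_cam', 'shot'] 57.849447943815676 257.0836502042089 192.1544556687228 [[0.023, 0.981, -0.192, 0.355], [-1.0, 0.023, -0.002, -0.035], [0.003, 0.192, 0.981, 1.208], [0.0, 0.0, 0.0, 1.0]]
shuttle_unit 0.86 [161.1, 154.2, 250.1, 226.8] 215.8 185.1
guard 0.65 [201.5, 156.6, 241.5, 201.0] 221.7 177.7
guard_grip 0.97 [203.3, 156.4, 242.7, 200.9] 222.0 178.3
guard_grip 0.57 [257.6, 202.1, 265.5, 217.5] 261.4 208.4
amber_bottle 0.48 [258.6, 165.4, 274.4, 183.1] 264.7 173.5
filter_tin 0.67 [146.6, 181.4, 174.4, 206.3] 159.3 193.4
filter_tin 0.47 [170.2, 209.2, 187.4, 228.4] 179.6 217.5
```

```bash
python3 - <<'E'
from h import *
a=cv2.imread("pics/side0.png");b=cv2.imread("pics/top0.png")
f=lambda i,x0,y0,x1,y1:cv2.resize(i[int(y0*1.5):int(y1*1.5),int(x0*1.5):int(x1*1.5)],(800,600),interpolation=cv2.INTER_CUBIC)
cv2.imwrite("pics/top1.png",f(b,140,140,300,260))
cv2.imwrite("pics/side1.png",f(a,130,160,310,295))
E
```

```text
(no output)
```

View pics/top1.png

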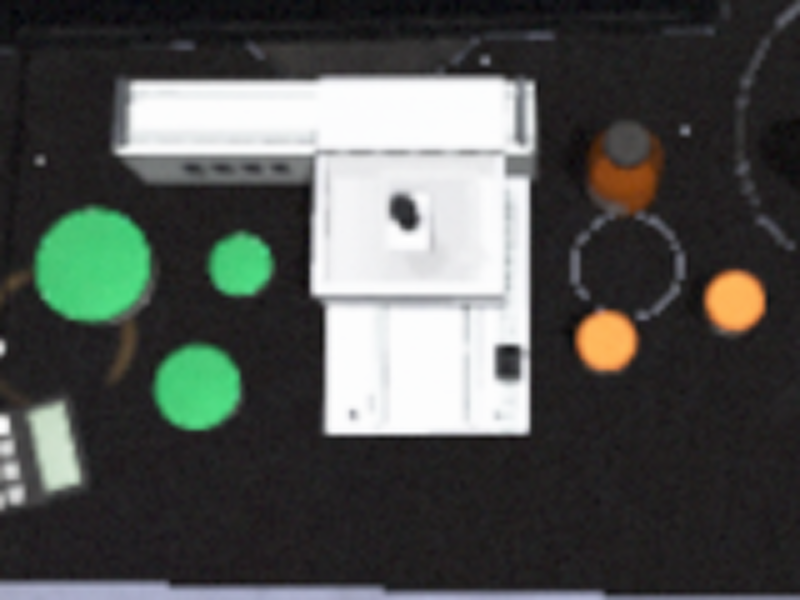

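View pics/side1.png

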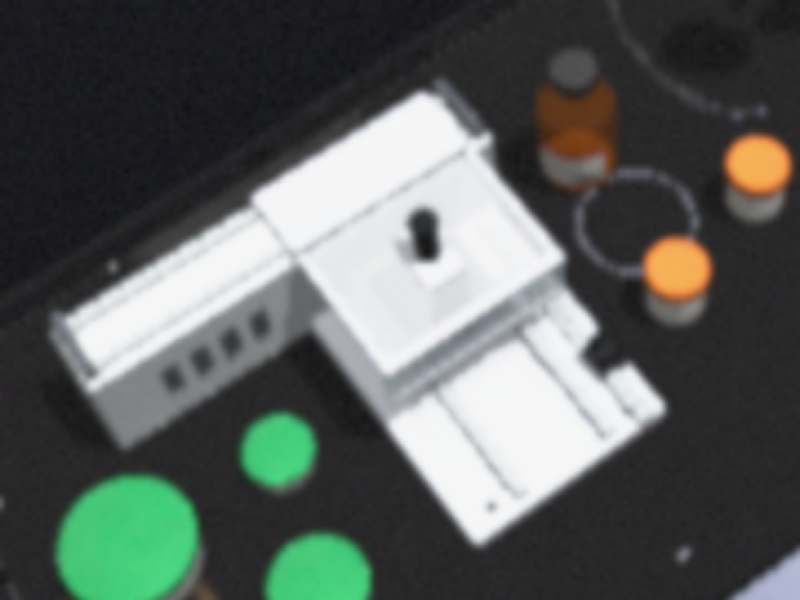

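View pics/top0.png

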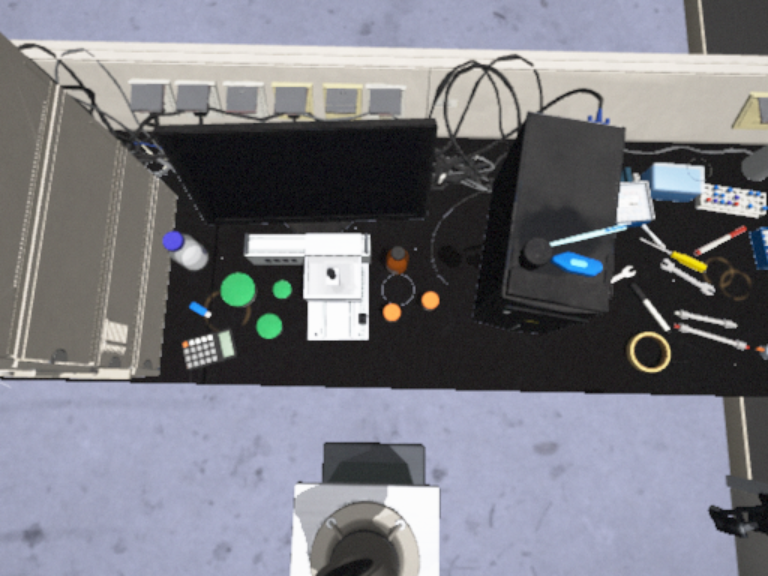

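Seen in the crops: the post head is at top (220,180) / side (225,208). The black clip is at top (241.6,212) / side (265,239). The bottle (orange-brown) and two orange-lid pots are to the right, three green tins to the left. None of these need touching; the tins and the pots only need to be kept clear of.

```bash
cat > fit.py <<'E'
from h import *
from scipy.optimize import least_squares
T=viewer.grab_frame("top");S=viewer.grab_frame("side")
t=lambda u,v:(140+u/5,140+v/5); s=lambda u,v:(130+u/4.444,160+v/4.444)
F=[(T,(-.13,.07,.012),t(325,433)),(T,(-.13,-.07,.012),t(529,433)),(T,(-.049,.062,.097),t(313,297)),(T,(-.049,-.062,.097),t(503,297)),(T,(0,0,.137),t(401,201)),
(S,(-.13,.07,.006),s(480,542)),(S,(-.13,-.07,.006),s(665,408)),(S,(-.049,.062,.097),s(393,378)),(S,(-.049,-.062,.097),s(565,258)),(S,(0,0,.137),s(423,215))]
def W(q,X): c,n=np.cos(q[2]),np.sin(q[2]); return np.array([q[0]+c*X[0]-n*X[1],q[1]+n*X[0]+c*X[1],X[2]])
res=lambda q:np.ravel([np.subtract(proj(p,W(q,X)),uv) for p,X,uv in F])
o=least_squares(res,[.65,.06,0],loss="soft_l1"); q=o.x
print(q,np.round(res(q).reshape(-1,2),1).tolist())
def tri(uvT,uvS):
    A=[];b=[]
    for p,uv in((T,uvT),(S,uvS)):
        o,d=ray(p,*uv);d=d/np.linalg.norm(d);P=np.eye(3)-np.outer(d,d);A.append(P);b.append(P@o)
    return np.linalg.lstsq(np.vstack(A),np.hstack(b),rcond=None)[0]
print("clip",tri(t(508,362),s(600,350)),"post",tri(t(401,201),s(423,215)))
p=viewer.grab_frame("wrist");print(p["fovy"],p["cx"],p["cy"],np.round(p["hand_eye"],3).tolist())
print("bottle",tri(t(627,143),s(573,68)))
print("clipT",onz(T,*t(508,362),.03), "unit-x",(onz(T,*t(508,362),.03)[:2]-q[:2]))
E
python3 fit.py
```

```text
[0.59571675 0.08267791 0.05890275] [[-0.5, 0.8], [-0.6, -0.7], [0.3, 0.5], [0.6, -0.9], [0.4, 1.5], [-0.4, 1.3], [-0.5, -0.1], [-0.2, -1.1], [0.2, -1.6], [0.2, 0.6]]
clip [0.5152419  0.0186805  0.02578337] post [0.59952908 0.08304002 0.13616675]
70.57592268953792 256.133733497352 192.4317580684907 [[0.0, 0.962, 0.273, 0.069], [1.0, -0.0, -0.0, 0.0], [0.0, 0.273, -0.962, -0.142], [0.0, 0.0, 0.0, 1.0]]
bottle [ 0.65154911 -0.05872787  0.10148827]
clipT [0.51419426 0.01810355 0.03      ] unit-x [-0.08152249 -0.06457436]
```

Emit:
play_rows --commands '[[[-1,0.1,-0.2,0,0],[-1,0.19,-0.38,0,0],[-1,0.28,-0.56,0,0],[-1,0.35,-0.74,0,0],[-1,0.38,-0.89,0,0],[-1,0.38,-0.89,0,0]]]'

```text
clock: 1.65
tcp_pos: [0.2013, -0.4548, 0.231]
orientation: [-3.111, -0.413, 0.001]
contact_force: [-0.8, -0.2, -0.3]
grip_width: 0.0857
gripper_force: 0.0
```

Emit:
play_rows --commands '[[[-1,0.16,-0.13,0,0],[-1,0.32,-0.26,0,0],[-1,0.48,-0.38,0,0],[-1,0.65,-0.5,0,0],[-1,0.65,-0.5,0,0]]]'

```text
clock: 2.07
tcp_pos: [0.3065, -0.3252, 0.2319]
orientation: [-3.112, -0.422, -0.005]
contact_force: [0.5, 0.0, -0.0]
grip_width: 0.0856
gripper_force: 0.0
```

Emit:
play_rows --commands '[[[-1,0.12,-0.12,0,0],[-1,0.24,-0.24,0,0],[-1,0.36,-0.34,0,0],[-1,0.48,-0.44,0,0],[-1,0.48,-0.44,0,0]]]'

```text
clock: 2.48
tcp_pos: [0.3751, -0.2167, 0.232]
orientation: [-3.113, -0.419, -0.005]
contact_force: [1.1, -0.1, 0.6]
grip_width: 0.0851
gripper_force: 0.0
```

Emit:
play_rows --commands '[[[-1,0.12,-0.2,0,0.04],[-1,0.24,-0.4,0,0.08],[-1,0.35,-0.6,0,0.12],[-1,0.42,-0.75,0,0.15],[-1,0.46,-0.85,0,0.15],[-1,0.46,-0.85,0,0.15],[-1,0.46,-0.85,0,0.15]]]'

```text
clock: 3.07
tcp_pos: [0.4171, -0.0325, 0.2316]
orientation: [3.141, 0.043, 0.001]
contact_force: [-0.3, -0.7, -0.3]
grip_width: 0.0854
gripper_force: 0.0
```

```bash
cat >> h.py <<'E'
def wrist():
    o=get_obs(); p=viewer.grab_frame("wrist"); B=np.eye(4); B[:3,:3]=R.from_rotvec(o["orientation"]).as_matrix(); B[:3,3]=o["tcp_pos"]
    p["world_to_cam"]=np.linalg.inv(B@p["hand_eye"]); return o,p
E
python3 - <<'E'
from h import *
o,p=wrist();M=R.from_rotvec(o["orientation"]).as_matrix()
print(o["tcp_pos"],np.round(M,3).tolist(),o["joints"],proj(p,[.596,.083,.137]),proj(p,[.515,.018,.025]))
cv2.imwrite("pics/w1.png",cv2.resize(p["pixels"][:,:,::-1],(768,576)))
E
```

```text
[ 0.41706343 -0.03249823  0.23155959] [[1.0, 0.028, 0.001], [0.028, -1.0, -0.0], [0.001, 0.0, -1.0]] [ 0.40082519  0.07807855 -0.48928997  2.10407612  0.04461043  0.96838669
 -1.65575376] (np.float64(104.20463647165556), np.float64(-45.41727636141536)) (np.float64(216.57799099544073), np.float64(89.9030403817845))
```

Emit:
play_rows --commands '[[[-1,0.1,-0.1,-0.08,0],[-1,0.22,-0.2,-0.16,0],[-1,0.34,-0.3,-0.24,0],[-1,0.44,-0.4,-0.3,0],[-1,0.52,-0.45,-0.3,0],[-1,0.52,-0.45,-0.3,0],[-1,0.52,-0.45,-0.3,0]]]'

```text
clock: 3.7
tcp_pos: [0.5188, 0.0577, 0.2908]
orientation: [3.141, 0.035, -0.002]
contact_force: [0.1, -0.3, 0.2]
grip_width: 0.0852
gripper_force: 0.0
```

```bash
python3 - <<'E'
from h import *
o,p=wrist();M=R.from_rotvec(o["orientation"]).as_matrix()
print(o["tcp_pos"],np.round(M,3).tolist())
for X in([.596,.083,.137],[.515,.018,.03],[.466,.153,.012],[.466,.013,.012]): print(np.round(proj(p,X),1))
for t in["guard","guard_grip","slide_grip","pointer_tip","index_clip"]:
    for d in viewer.trace(p,t)[:2]:
        ys,xs=np.nonzero(d["pixels"]); print(t,round(d["score"],2),d["rect"],round(xs.mean(),1),round(ys.mean(),1))
cv2.imwrite("pics/w1.png",cv2.resize(p["pixels"][:,:,::-1],(768,576)))
E
```

```text
[0.51877852 0.0576768  0.29075047] [[1.0, 0.022, -0.001], [0.022, -1.0, -0.0], [-0.001, 0.0, -1.0]]
[233.5 107. ]
[282.4 166.5]
[196.3 192.6]
[283.  194.5]
guard 0.72 [181.1, 14.9, 286.4, 151.5] 234.1 79.7
guard_grip 0.83 [175.7, 12.1, 288.2, 148.9] 234.0 79.8
slide_grip 0.6 [277.6, 157.6, 288.4, 176.0] 280.7 164.5
```

View pics/w1.png

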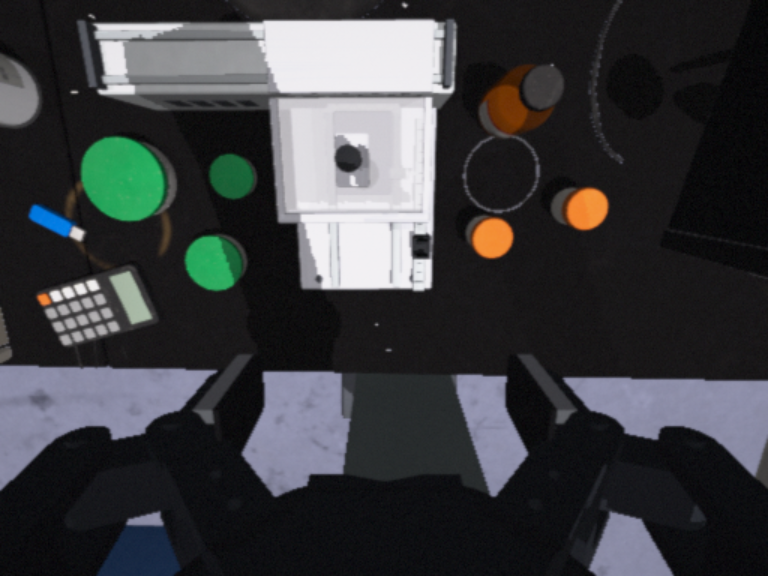

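Post head is at wrist pixel (232,105) and the clip at (281,164), both within 2-3 px of prediction. The base front corners are at (201,193) and (288,193). I'll fit all the views together.

```bash
cat > fit2.py <<'E'
from h import *
src=open("fit.py").read().split("o=least")[0].replace("from h import *","")
exec(src)
o,P=wrist(); w=lambda u,v:(u/1.5,v/1.5)
F+=[(P,(-.13,.07,.012),w(302,289)),(P,(-.13,-.07,.012),w(432,289)),(P,(-.049,.062,.097),w(279,220)),(P,(-.049,-.062,.097),w(433,222)),(P,(0,0,.137),w(348,157)),(P,(.1,.205,.09),w(82,22)),(P,(.1,-.075,.09),w(455,22))]
q=least_squares(res,[.6,.08,0.02],loss="soft_l1",f_scale=.5).x
print(q,np.round(res(q).reshape(-1,2),1).tolist())
print("post",onz(P,*w(348,157),.137),"clip",onz(P,*w(421,245),.032), "cliptop/T",onz(T,*t(508,362),.032))
c=W(q,(-.01,-.05,0)); 
for X in (onz(P,*w(421,245),.032),onz(T,*t(508,362),.032)):
    d=X[:2]-q[:2]; print("unit xy",np.cos(q[2])*d[0]+np.sin(q[2])*d[1],-np.sin(q[2])*d[0]+np.cos(q[2])*d[1])
E
python3 fit2.py
```

```text
[0.59672611 0.08203753 0.03459469] [[-1.3, 0.0], [-1.3, -0.5], [0.2, -0.3], [0.4, -0.7], [0.6, 1.2], [-1.8, 1.1], [-1.0, 0.6], [-0.9, -1.7], [0.2, -1.4], [0.2, 0.2], [-1.0, 0.6], [-1.0, -0.3], [2.9, 2.4], [0.7, -0.0], [3.5, 1.0], [-3.6, 0.0], [0.1, -3.0]]
post [0.59766542 0.08566834 0.137     ] clip [0.51956548 0.02199285 0.032     ] cliptop/T [0.51392454 0.01801335 0.032     ]
unit xy -0.07919127135540996 -0.05733993969045838
unit xy -0.08496648477321744 -0.06112195350532941
```

Emit:
play_rows --commands '[[[-1,0.1,-0.03,0.05,0],[-1,0.2,-0.06,0.15,0],[-1,0.3,-0.09,0.25,0],[-1,0.4,-0.12,0.35,0],[-1,0.4,-0.12,0.45,0],[-1,0.4,-0.12,0.55,0],[-1,0.4,-0.12,0.55,0],[-1,0.4,-0.12,0.55,0]]]'

```text
clock: 4.82
tcp_pos: [0.597, 0.085, 0.1806]
orientation: [3.141, 0.038, -0.004]
contact_force: [-0.2, -0.5, 0.1]
grip_width: 0.0853
gripper_force: 0.0
```

```bash
python3 - <<'E'
from h import *
o,p=wrist();M=R.from_rotvec(o["orientation"]).as_matrix()
print(o["tcp_pos"],np.round(M,3).tolist())
for X in([.598,.084,.137],[.515,.018,.03],o["tcp_pos"]): print(np.round(proj(p,X),1))
cv2.imwrite("pics/w2.png",cv2.resize(p["pixels"][:,:,::-1],(768,576)))
E
```

```text
[0.59698164 0.08504472 0.18062297] [[1.0, 0.024, -0.002], [0.024, -1.0, -0.0], [-0.002, 0.0, -1.0]]
[257.5 213.1]
[310.5 248.5]
[256.1 241.2]
```

View pics/w2.png

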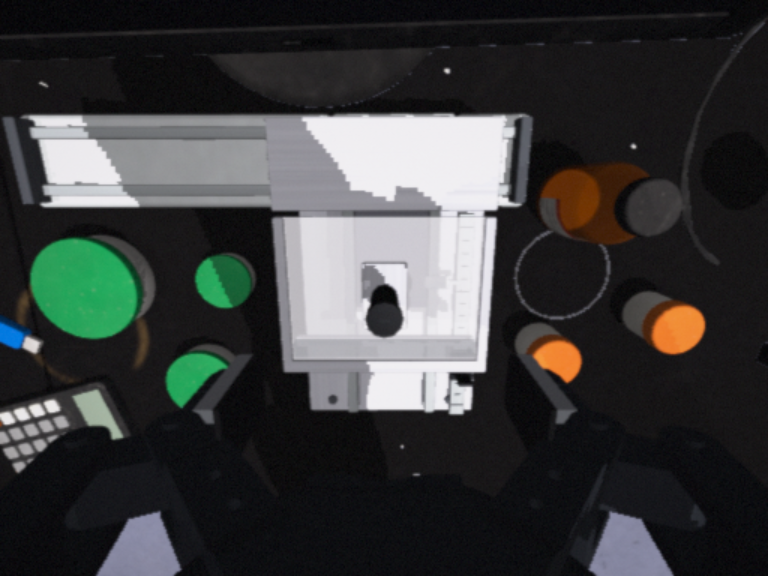

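Post head at (256,213), prediction (257.5,213): centred. The guard edges run parallel to the image rows, so the tool yaw matches the unit.

Emit:
play_rows --commands '[[[-1,0.005,0,0.15,0],[-1,0.005,0,0.3,0],[-1,0.005,0,0.38,0],[-1,0.005,0,0.38,0],[1,0.005,0,0.38,0],[1,0.005,0,0.38,0],[1,0.005,0,0.38,0],[1,0.005,0,0.38,0],[1,0.005,0,0.38,0],[1,0.005,0,0.38,0],[1,0.005,0,0.38,0],[1,0.005,0,0.38,0]]]' --grip_force 40

```text
clock: 5.87
tcp_pos: [0.5993, 0.0854, 0.1064]
orientation: [3.141, 0.038, 0.002]
contact_force: [-2.2, -1.3, 5.9]
grip_width: 0.0173
gripper_force: 38.8
```

Emit:
play_rows --commands '[[[1,0,-0.08,0,0],[1,0,-0.16,0,0],[1,0,-0.24,0,0],[1,0,-0.32,0,0],[1,0,-0.4,0,0],[1,0,-0.48,0,0],[1,0,-0.56,0,0],[1,0,-0.6,0,0],[1,0,-0.62,0,0],[1,0,-0.62,0,0],[1,0,-0.62,0,0]]]'

```text
clock: 6.78
tcp_pos: [0.5961, 0.2099, 0.1063]
orientation: [-3.141, -0.038, -0.002]
contact_force: [-1.9, 0.2, 6.8]
grip_width: 0.0163
gripper_force: 39.5
```

Emit:
play_rows --commands '[[[1,0,-0.015,0,0],[1,0,-0.025,0,0],[1,0,-0.03,0,0],[1,0,-0.035,0,0],[1,0,-0.035,0,0],[1,0,-0.035,0,0]]]'

```text
clock: 7.28
tcp_pos: [0.5961, 0.2099, 0.1062]
orientation: [3.133, 0.031, -0.002]
contact_force: [-4.8, -13.3, 16.5]
grip_width: 0.0168
gripper_force: 40.2
```

Emit:
play_rows --commands '[[[1,0,0.025,0,0],[1,0,0.028,0,0],[-0.4,0,0.028,0,0],[-0.4,0,0.028,0,0],[-0.4,0,0.028,0,0],[-0.4,0,0.028,0,0],[-0.4,0,0.028,-0.1,0],[-0.4,0,0.028,-0.25,0],[-0.4,0,0.028,-0.4,0],[-0.4,0,0.028,-0.4,0]]]'

```text
clock: 8.12
tcp_pos: [0.5986, 0.2127, 0.1913]
orientation: [-3.138, -0.038, -0.013]
contact_force: [0.9, 0.6, -0.4]
grip_width: 0.0601
gripper_force: 0.0
```

Emit:
play_rows --commands '[[[-0.2,-0.03,0.12,0,0],[-0.2,-0.07,0.24,0,0],[-0.2,-0.1,0.36,0,0],[-0.2,-0.14,0.48,0,0],[-0.2,-0.18,0.58,0,0],[-0.2,-0.21,0.64,0,0],[-0.2,-0.21,0.64,0,0],[-0.2,-0.21,0.64,0,0]]]'

```text
clock: 8.78
tcp_pos: [0.5568, 0.0818, 0.1854]
orientation: [-3.141, -0.037, -0.001]
contact_force: [0.4, 0.5, -0.2]
grip_width: 0.0513
gripper_force: 0.0
```

```bash
python3 - <<'E'
from h import *
o,p=wrist();M=R.from_rotvec(o["orientation"]).as_matrix()
print(o["tcp_pos"],np.round(M,3).tolist(),o["grip_width"])
for X in([.588,.084,.08],[.515,.018,.038]): print(np.round(proj(p,X),1))
for t in["slide_grip","pointer_tip","index_clip"]:
    for d in viewer.trace(p,t)[:2]:
        ys,xs=np.nonzero(d["pixels"]); print(t,round(d["score"],2),d["rect"],round(xs.mean(),1),round(ys.mean(),1))
cv2.imwrite("pics/w3.png",cv2.resize(p["pixels"][60:330,130:490,::-1],(800,600),interpolation=cv2.INTER_CUBIC))
import pickle;pickle.dump((o,p),open("w3.pkl","wb"))
E
```

```text
[0.55683749 0.08176261 0.18535883] [[1.0, 0.023, 0.0], [0.023, -1.0, 0.0], [0.0, -0.0, -1.0]] 0.05128580986080033
[254.5 158.9]
[311.2 218.3]
slide_grip 0.68 [233.6, 93.5, 306.4, 171.3] 260.4 131.9
pointer_tip 0.96 [232.5, 93.5, 301.1, 169.3] 260.4 132.0
index_clip 0.68 [299.8, 202.3, 315.6, 224.5] 307.2 212.9
index_clip 0.29 [232.9, 95.8, 303.8, 172.6] 260.5 132.2
```

View pics/w3.png

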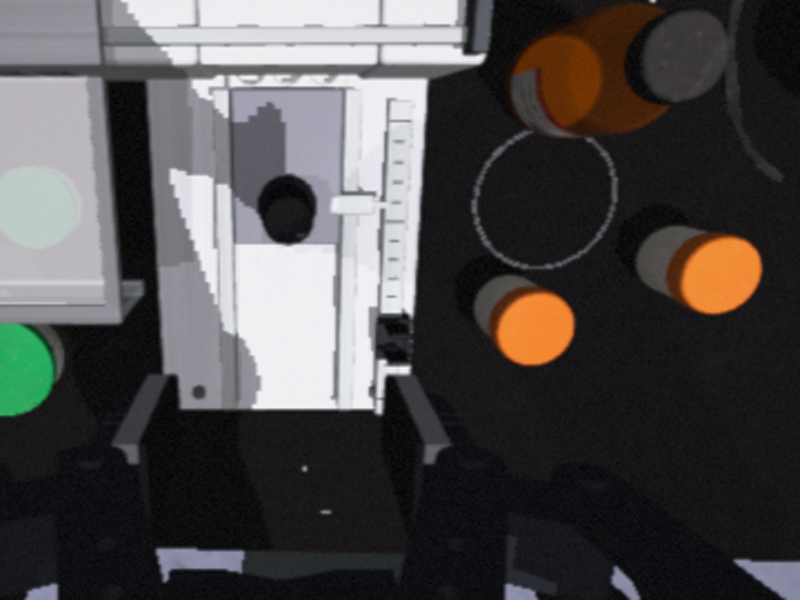

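Guard open; its right edge sits 68 mm left of the knob, as the stop should give. The knob top is at wrist (259,157), the pointer tip at about (304,152), the clip at (307,213). Enlarging the clip and pointer:

```bash
python3 - <<'E'
from h import *
import pickle;o,p=pickle.load(open("w3.pkl","rb"))
cv2.imwrite("pics/w4.png",cv2.resize(p["pixels"][140:236,264:328,::-1],(400,600),interpolation=cv2.INTER_CUBIC))
print("knob",onz(p,259.2,157.2,.08),"ptr",onz(p,303,152,.0275),"clip@.03",onz(p,307.2,212.9,.028))
E
```

```text
knob [0.58967568 0.07974775 0.08      ] ptr [0.58882807 0.0308311  0.0275    ] clip@.03 [0.51785888 0.02093602 0.028     ]
```

View pics/w4.png

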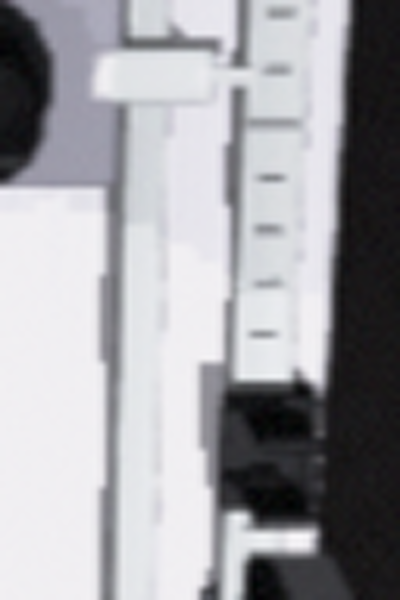

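Emit:
play_rows --commands '[[[-0.2,0.08,0.01,0,0],[-0.2,0.163,0.014,0.1,0],[-0.2,0.163,0.014,0.22,0],[-0.2,0.163,0.014,0.34,0],[-0.2,0.163,0.014,0.46,0],[-0.2,0.163,0.014,0.56,0],[-0.2,0.163,0.014,0.64,0],[-0.2,0.163,0.014,0.69,0],[-0.2,0.163,0.014,0.69,0],[-0.2,0.163,0.014,0.69,0]]]'

```text
clock: 9.82
tcp_pos: [0.5896, 0.0804, 0.0473]
orientation: [-3.141, -0.039, 0.001]
contact_force: [-0.7, 0.7, -0.1]
grip_width: 0.0511
gripper_force: 0.0
```

Emit:
play_rows --commands '[[[1,0,0,0,0],[1,0,0,0,0],[1,0,0,0,0],[1,0,0,0,0],[1,0,0,0,0],[1,0,0,0,0],[1,0,0,0,0],[1,0,0,0,0]]]' --grip_force 70

```text
clock: 10.48
tcp_pos: [0.5904, 0.0798, 0.0488]
orientation: [-3.141, -0.038, -0.004]
contact_force: [-0.9, -0.7, 6.4]
grip_width: 0.0199
gripper_force: 68.3
```

Emit:
play_rows --commands '[[[1,-0.05,0,0,0],[1,-0.1,0,0,0],[1,-0.15,0,0,0],[1,-0.2,0,0,0],[1,-0.25,0,0,0],[1,-0.3,0,0,0],[1,-0.34,0,0,0],[1,-0.355,0,0,0],[1,-0.355,0,0,0],[1,-0.355,0,0,0]]]'

```text
clock: 11.32
tcp_pos: [0.522, 0.078, 0.0488]
orientation: [-3.14, -0.037, -0.012]
contact_force: [10.0, -0.4, -2.4]
grip_width: 0.0199
gripper_force: 69.6
```

```bash
python3 - <<'E'
from h import *
o,p=wrist();T=viewer.grab_frame("top");S=viewer.grab_frame("side")
print(o["tcp_pos"],o["grip_width"],o["contact_force"])
print(proj(p,[.518,.021,.03]),proj(T,[.518,.021,.03]),proj(S,[.518,.021,.03]))
def c(p,n=40):
    u,v=map(int,proj(p,[.518,.021,.03])); u=min(max(u,n),511-n);v=min(max(v,n),383-n); return cv2.resize(p["pixels"][v-n:v+n,u-n:u+n,::-1],(400,400),interpolation=cv2.INTER_CUBIC)
cv2.imwrite("pics/m1.png",np.hstack([c(p,50),c(S,25)]))
E
```

```text
[0.52196027 0.07803057 0.04883021] 0.01992547126698378 [10.03496651 -0.44307769 -2.38082151]
(np.float64(344.16239418643886), np.float64(236.01813658707553)) (np.float64(240.78784121965), np.float64(211.2754194398435)) (np.float64(263.9217962951215), np.float64(237.82925395308604))
```

View pics/m1.png

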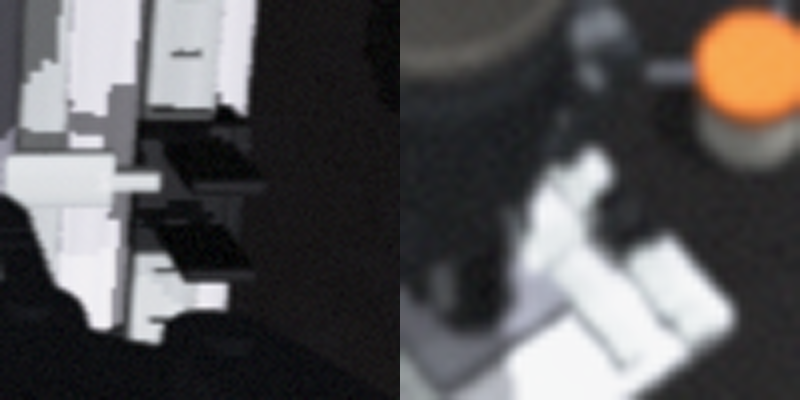

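```bash
python3 - <<'E'
from h import *
o,p=wrist(); u0,v0=344-50,236-50
f=lambda a,b,z:print(a,b,np.round(onz(p,u0+a/4,v0+b/4,z),4))
f(150,182,.0275)
f(160,137,.021);f(235,184,.038);f(152,228,.021);f(225,275,.038)
cv2.imwrite("pics/m2.png",cv2.resize(p["pixels"][v0+20:v0+80,u0+15:u0+75,::-1],(600,600),interpolation=cv2.INTER_CUBIC))
E
```

```text
150 182 [0.5201 0.0288 0.0275]
160 137 [0.5255 0.0259 0.021 ]
235 184 [0.5246 0.019  0.038 ]
152 228 [0.5088 0.0256 0.021 ]
225 275 [0.5092 0.0187 0.038 ]
```

View pics/m2.png

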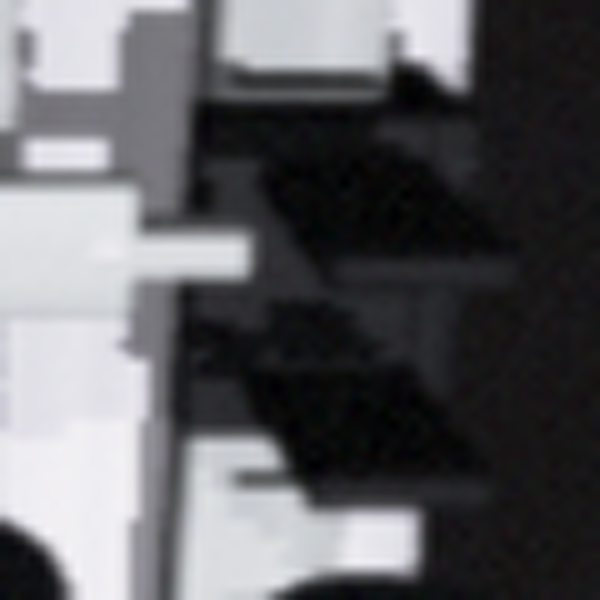

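Pointer tip is at x = 0.520. The prongs' rear faces are at 0.525 and 0.509, so the gap centre is about 0.5155: pull 4.5 mm more.

Emit:
play_rows --commands '[[[1,-0.01,0,0,0],[1,-0.0225,0,0,0],[1,-0.0225,0,0,0],[1,-0.0225,0,0,0],[1,-0.0225,0,0,0],[1,-0.0225,0,0,0]]]'

```text
clock: 12.02
tcp_pos: [0.5179, 0.0779, 0.0488]
orientation: [-3.14, -0.037, -0.013]
contact_force: [10.0, 0.1, -3.3]
grip_width: 0.0198
gripper_force: 69.6
```

```bash
python3 - <<'E'
from h import *
o,p=wrist(); print(o["tcp_pos"],o["grip_width"],o["contact_force"],o["clock"])
u,v=map(int,proj(p,[.5155,.022,.03])); print(u,v)
cv2.imwrite("pics/m3.png",cv2.resize(p["pixels"][v-35:v+35,u-40:u+30,::-1],(600,600),interpolation=cv2.INTER_CUBIC))
E
```

```text
[0.51788154 0.07792553 0.04881966] 0.01984327653741893 [10.03028764  0.12402177 -3.27500525] 12.0167
342 233
```

View pics/m3.png

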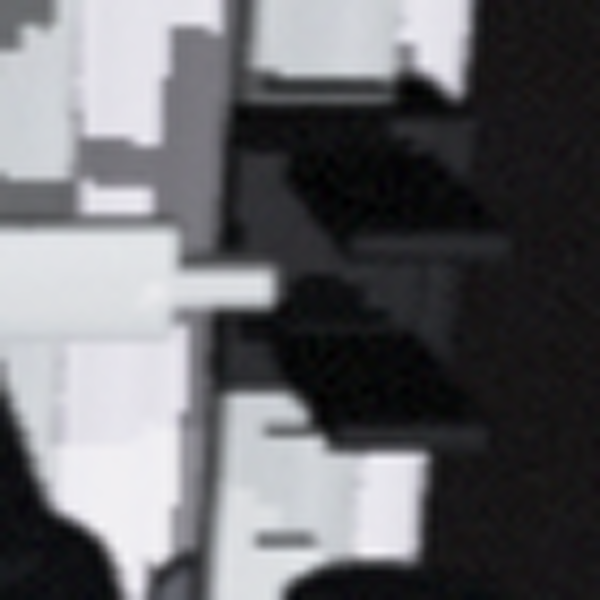

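Pointer (row 286) lies in the gap, whose edges at that height are about rows 227 and 368. A 0.7 mm nudge centres it.

Emit:
play_rows --commands '[[[1,-0.0035,0,0,0],[1,-0.0035,0,0,0],[1,-0.0035,0,0,0],[1,-0.0035,0,0,0],[1,-0.0035,0,0,0],[1,-0.0035,0,0,0]]]'

```text
clock: 12.57
tcp_pos: [0.5172, 0.078, 0.0488]
orientation: [-3.14, -0.037, -0.013]
contact_force: [9.8, -0.5, -3.0]
grip_width: 0.02
gripper_force: 69.6
```

```bash
python3 -c "
from h import *
o=get_obs();print(o['tcp_pos'],o['grip_width'],o['contact_force']);print(r.hand_in())"
```

```text
[0.51724695 0.07795322 0.04883945] 0.02004151449115845 [ 9.78067508 -0.47838688 -2.97699034]
the job is handed in; nothing more can be done
None
```

The guard is slid fully open to its left stop, and the gripper is holding the slide out with its pointer between the clip's two prongs, about 1 mm or less off centre by the wrist camera. The job was handed in at 12.6 s.

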